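# Seat the chip-bin lid and hold its dust-port plate over the inserts

## Robot

A 6-joint arm with a two-finger parallel gripper is mounted at the origin on the work surface. World frame = base frame: x ahead of the robot, y to its left, z up, the work surface at z = 0. Lengths are in m, angles in rad, forces in N, time in s.
With the tool pointing down it reaches from about 0.375 to 0.9 m from the base axis. Payload 3.1 kg.
Tool frame: the origin (TCP) lies midway between the tips of the shut fingers; the grasp point (between the pads) lies 19 mm behind it; x points along the fingers, z is the direction in which the jaws open and shut, and the axes are right-handed (so a half turn about x gives the same grasp; the last joint's range is limited). The gripper opens to 85 mm and grips with 20 to 120 N. Pads are 22 mm wide; open, the fingers measure 114 mm over their backs; the gripper's body (76 mm by 85 mm) begins 54 mm behind the grasp point. The pads swing forward as they close: fully open they stand 13 mm farther back than shut.
Start: joints at [1.143, 0.527, 1.433, -0, 1.181, -0.178], TCP at [0.154, 0.606, 0.231] pointing down, gripper open.
Joint ranges: [-3.08, 3.08], [-0.75, 2.2], [0.22, 2.44], [-1.43, 4.57], [0, 2.65], [-2.85, 2.85]. Speed limits (rad/s): [2.79, 2.79, 3.14, 3.14, 3.14, 3.14].

## Interface

Orientations are given as a unit quaternion [x, y, z, w].
In Python, from station import status, snapshot, camera_params, ticket gives the robot as it stands.
- The arm moves only by the tool arm_command, never from a script. Its argument "series" is a list that holds one entry, the list of rows, each a list of 4 numbers: the shift along the tool's x, y, z in mm, then the turn about the tool's x in rad. A call has 1 to 10 rows; each row shifts and turns the commanded pose from where the row before left it, along the tool's axes as they then stand; what a row does not reach is not made up. A row lasts 1/10 s, in which the tool goes at most 50 mm and 8.59 degrees, less where a joint would pass 70% of its speed; a pose out of reach is approached as far as the arm can. A call is refused whole if a number of a shift passes 50 or a number of a turn 0.15, either way. A call with a gripper value outside its range is refused whole. "jaw" is the opening in per cent of the stroke, from 0 (shut) to 100 (fully open), set as the call begins (left out, the last holds). The fingers move at their own pace and stop on an object; "force" is the grip in N (left out, the last holds). Time passes only in rows, so rows that do not move let the fingers close. It gives the time, the measured TCP pose, the force and the opening at its end, in the units of the state.
- status.sense(): the state, without advancing time (a new reading comes with each control period).
- snapshot(name): name is "scene" or "top" or "wrist"; returns the picture (384x512x3 uint8, red, green, blue); there is no depth.
- camera_params(name): a dict with "fovy" (degrees; the focal length in pixels is half the picture's height over the tangent of half this angle, whatever the lens; pixels are square), "cx", "cy" (the principal point, pixels), "extrinsics" (4x4, takes a point from camera to world coordinates); the wrist camera has in their place "mount" (4x4, takes a point from camera to tool coordinates, whose origin is the TCP and whose axes are the tool frame's). Camera axes: x right, y down, z forward; pixel columns grow to the right and rows downward; lengths in m; the calibration is good to about 2 mm. A picture is of the moment at which its call begins: read the wrist's pose just before it. camera_params takes no time and is no camera call.
- ticket.sign_off(): hands the job in, once; it reports no verdict.
The state is a dict: "t": time; "q": joint angles; "qd": joint speeds; "tau": joint torques, N m; "tcp_pos": TCP position; "tool_rot": TCP orientation; "force": force on the tool from outside, world axes, zero at the start; "ft_torque": the same for the moment, N m; "finger_gap": opening from 0.0 (shut) to 1.0 (fully open).
Only numpy, scipy, OpenCV 4.12 (cv2) and the standard library are available. Lean on these libraries where they do the work, as an engineer would, in place of code of your own. Each camera call takes 0.05 s, during which the arm holds its last target. There are 200 camera calls.

## Task

Press the loose lid of the blue chip bin down at its raised edge until it sits level on the rim. Then pick up the aluminium dust-port plate by its black hose stub and hold it level about 15 mm above the lid, its four holes lined up over the four brass threaded inserts in the lid so that a colleague can start the screws. Finish while still holding the plate steady there, clear of the lid, and leave everything else on the bench where it is.

Things in the scene. Friction and masses are not known exactly. Their poses are not given: they have to be found in the camera images.
- bin: Blue open-topped chip bin, 200 x 170 x 100 mm high (x, y, z), fixed to the bench; only its place and yaw vary. Origin: centre of its underside. Its own -x side faces roughly towards the robot; z up.
- bin_lid (a joint): Tilt (rad) of the white press-on lid (208 x 178 x 8 mm, 12 mm skirt) about its far (bin +x) edge. 0 = seated level on the rim; starts at 0.12 to 0.21, so the edge on the bin's -x side stands 25 to 44 mm proud. The tight fit keeps it where it is left; pressing it down near the raised edge takes about 5 N, and it stops dead at 0. Seated, its top is 108 mm above the bench.
- lid_press (a point): Point on top of the lid, in the middle of its raised edge, 20 mm in from the edge: the place to press. Moves with the lid.
- lid_port (a point): Centre of the lid's top face (black port mark, 34 mm across). Axes of the lid: x along its 208 mm side, away from the raised edge; z out of the top face. Moves with the lid.
- insert0 (a point): Centre of brass threaded insert 0 (13 mm brass disc with a 6 mm black bore) flush in the lid's top face, at lid (+50, +36) mm from lid_port.
- insert1 (a point): Centre of brass threaded insert 1 (13 mm brass disc with a 6 mm black bore) flush in the lid's top face, at lid (+50, -36) mm from lid_port.
- insert2 (a point): Centre of brass threaded insert 2 (13 mm brass disc with a 6 mm black bore) flush in the lid's top face, at lid (-50, -36) mm from lid_port.
- insert3 (a point): Centre of brass threaded insert 3 (13 mm brass disc with a 6 mm black bore) flush in the lid's top face, at lid (-50, +36) mm from lid_port.
- port_plate: Loose dust-port plate flat on the bench, 0.2 to 0.45 kg: aluminium plate 130 x 100 x 5 mm (x, y, z) with a black round hose stub, 40 mm across, upright at its centre from 5 to 60 mm above the underside (its 3 mm high foot collar is decoration). Grip the stub from above at any yaw. Origin: centre of the underside; x along the 130 mm side, z up the stub. A half turn about z fits as well.
- hole0 (a point): Centre, at the underside, of through hole 0 (12 mm) in the plate, at plate (+50, +36) mm from its origin.
- hole1 (a point): Centre, at the underside, of through hole 1 (12 mm) in the plate, at plate (+50, -36) mm from its origin.
- hole2 (a point): Centre, at the underside, of through hole 2 (12 mm) in the plate, at plate (-50, -36) mm from its origin.
- hole3 (a point): Centre, at the underside, of through hole 3 (12 mm) in the plate, at plate (-50, +36) mm from its origin.
- chisel: Bystander: chisel, 220 mm long, 25 mm high, lying along x. Origin under its middle.
- screw_cup: Bystander: small steel cup, 56 mm across, 45 mm high. Origin under its centre.
- claw_hammer: Bystander: hammer lying on the bench to the left, handle along x. Origin under its middle.
- glue_bottle: Bystander: yellow bottle, 60 mm across, 170 mm high. Origin under its centre.
- sanding_block: Bystander: cork sanding block, 112 x 67 x 36 mm. Origin under its centre.
- mallet: Bystander: wooden mallet lying behind, head 60 x 90 x 75 mm, 200 mm handle along its x. Origin under the head.
Mind the look-alikes: they are no part of the job. Several things have the shape of the port_plate; the one meant has the colours described above.

How it is judged:
On the way, in this order (a step that is already met when the one before it is completed fails the run):
1. the lid is pressed down level on the bin's rim, while the plate still lies on the bench (value of joint bin_lid below 0.02 rad and height (world z) of port_plate below 0.02 m), for 0.2 s.
2. the plate is picked up in the fingers (height (world z) of port_plate above 0.04 m and contact force between the fingers and port_plate above 1 N), for 0.2 s.
At the end, for the whole second after the job is handed in: The lid is seated (tilt under 0.02 rad); the plate is held in the fingers and still, level within 0.08 rad, its underside 6 to 30 mm above the lid's top without touching lid or bin, every hole centre within 4 mm horizontally of its insert (either way round) (value of joint bin_lid below 0.02 rad and contact force between the fingers and port_plate above 1 N and z of port_plate in the frame of lid_port between 0.006 and 0.03 m and ((horizontal distance between hole0 and insert0 below 0.004 m and horizontal distance between hole1 and insert1 below 0.004 m and horizontal distance between hole2 and insert2 below 0.004 m and horizontal distance between hole3 and insert3 below 0.004 m) or (horizontal distance between hole0 and insert2 below 0.004 m and horizontal distance between hole1 and insert3 below 0.004 m and horizontal distance between hole2 and insert0 below 0.004 m and horizontal distance between hole3 and insert1 below 0.004 m)) and angle between port_plate's own z axis and vertical below 0.08 rad and contact force between port_plate and bin below 0.05 N and linear speed of port_plate below 0.02 m/s and angular speed of port_plate below 0.1 rad/s); the arm keeps its last pose, push and grip.
It fails at once if a bystander was moved by more than 30 mm (distance of any of chisel, screw_cup, claw_hammer, glue_bottle, sanding_block, mallet from where it was at the start of the episode above 0.03 m).
It also fails if it takes over 64 s, if anything falls off the work surface, if the arm or the gripper's body presses on something with over 40 N, if the wrist force passes 120 N, or if a joint passes its speed limit or range.

## Working session

There is one attempt and no reset: what is moved stays moved. The work goes in short steps, Python scripts to look and compute and a tool call to move; the robot and the scene stay as the last step left them, time stands still between calls to the robot, and variables do not carry over. Pictures are saved under pics/ and viewed, about 8 in all and at most 12, crops included, and the job is handed in when it is done.

Besides the shell and the picture viewer there is one more tool, called by a JSON object that holds its "method" and its "body", one argument or row to a line. arm_command: Moves the arm, as the interface text tells. Its arguments: {"type":"object","properties":{"series":{"type":"array"},"jaw":{"type":"number"},"force":{"type":"number"}},"required":["series"]}

```bash
mkdir -p pics; ls
python3 - <<'E'
from station import status,snapshot,camera_params
import cv2,numpy as np
np.set_printoptions(precision=4,suppress=True)
s=status.sense();print(s['t'],s['tcp_pos'],s['tool_rot'])
for n in ("scene","top"):
    cv2.imwrite(f"pics/{n}1.png",cv2.resize(snapshot(n)[...,::-1],(768,576),interpolation=cv2.INTER_CUBIC))
for n in ("scene","top","wrist"):print(n,camera_params(n))
E
```

```text
pics
0.0 [0.1535 0.6051 0.2303] [-0.4345  0.5588  0.4338  0.5575]
scene {'fovy': 57.846085170083064, 'cx': 254.0407853270777, 'cy': 195.87414499123213, 'extrinsics': array([[ 0.6915,  0.5431, -0.4762,  1.0466],
       [ 0.7223, -0.5211,  0.4546, -0.4782],
       [-0.0013, -0.6584, -0.7527,  0.8589],
       [ 0.    ,  0.    ,  0.    ,  1.    ]])}
top {'fovy': 54.8032924945167, 'cx': 250.15417462944387, 'cy': 193.9223935752173, 'extrinsics': array([[ 0.0077, -0.9947,  0.103 ,  0.4398],
       [-1.    , -0.0071,  0.0059, -0.015 ],
       [-0.0052, -0.103 , -0.9947,  1.2555],
       [ 0.    ,  0.    ,  0.    ,  1.    ]])}
wrist {'fovy': 71.49661232074409, 'cx': 257.422546493695, 'cy': 188.92674444433334, 'mount': array([[ 0.0013, -0.2663,  0.9639, -0.1442],
       [-0.0008, -0.9639, -0.2663,  0.0682],
       [ 1.    , -0.0004, -0.0015,  0.0008],
       [ 0.    ,  0.    ,  0.    ,  1.    ]])}
```

View pics/top1.png

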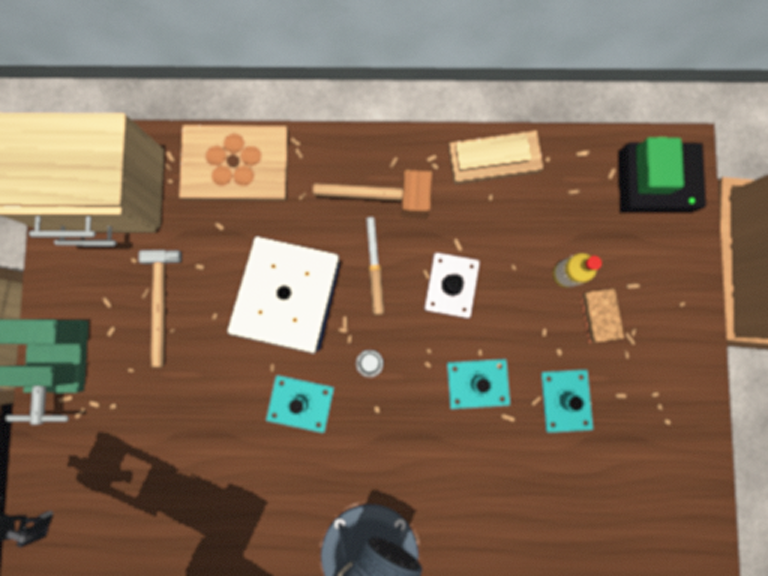

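View pics/scene1.png

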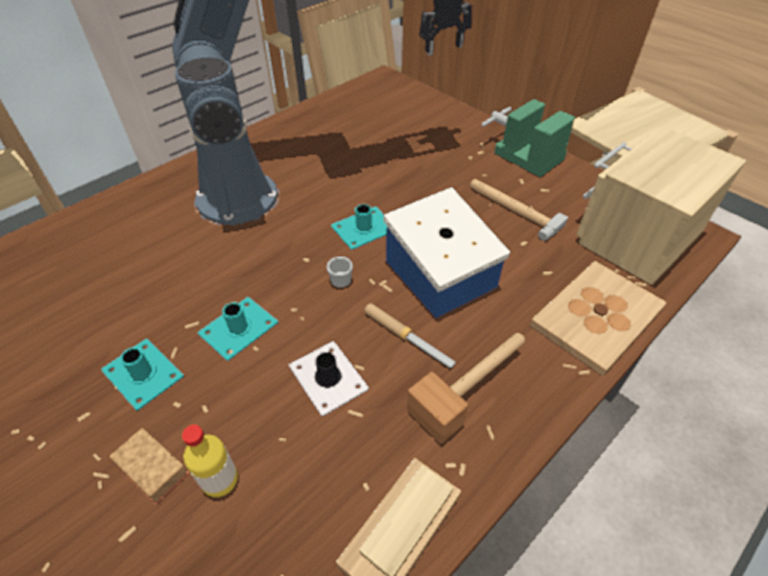

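The top view shows the lid with its port at (284,293) and its inserts around it. The black-stub plate is at (452,285). The teal ones are look-alikes. In the scene view the lid port is at (446,233) and the plate stub at (327,365).

```bash
cat > h.py <<'E'
import numpy as np
from station import status,snapshot,camera_params
from scipy.optimize import least_squares
from scipy.spatial.transform import Rotation as R
np.set_printoptions(precision=4,suppress=True)
INS=np.array([[.05,.036],[.05,-.036],[-.05,-.036],[-.05,.036]])
def cam(n,s=None):
    p=camera_params(n); f=192/np.tan(np.radians(p['fovy'])/2)
    if n=='wrist':
        T=np.eye(4);T[:3,:3]=R.from_quat(s['tool_rot']).as_matrix();T[:3,3]=s['tcp_pos'];E=T@p['mount']
    else:E=p['extrinsics']
    return f,p['cx'],p['cy'],E
def proj(c,P):
    f,cx,cy,E=c; q=(np.atleast_2d(P)-E[:3,3])@E[:3,:3]
    return np.c_[cx+f*q[:,0]/q[:,2],cy+f*q[:,1]/q[:,2]]
def ray(c,uv,z):
    f,cx,cy,E=c; uv=np.atleast_2d(uv)
    d=np.c_[(uv[:,0]-cx)/f,(uv[:,1]-cy)/f,np.ones(len(uv))]@E[:3,:3].T
    return E[:3,3]+d*((z-E[2,3])/d[:,2])[:,None]
def rz(a):return np.array([[np.cos(a),-np.sin(a),0],[np.sin(a),np.cos(a),0],[0,0,1]])
def lid(p,pts): # p=x,y,yaw,tilt ; pts lid-frame xy -> world
    pts=np.atleast_2d(pts); l=np.c_[pts[:,0]-.104,pts[:,1],np.full(len(pts),.008)]
    l=l@R.from_rotvec([0,p[3],0]).as_matrix().T+[.104,0,.1]
    return l@rz(p[2]).T+[p[0],p[1],0]
def plate(p,pts,z=.005):
    pts=np.atleast_2d(pts);return np.c_[pts,np.full(len(pts),z)]@rz(p[2]).T+[p[0],p[1],0]
def full(a,k=1.5):return (np.array(a,float)+.5)/k-.5
E
python3 - <<'E'
from h import *
t,sc=cam('top'),cam('scene')
C=np.array([[.104,.089],[.104,-.089],[-.104,-.089],[-.104,.089]])
L=np.r_[[[0,0]],INS]
ut=full([(284,293),(273,266),(307,273),(295,320),(261,312)]);us=full([(446,233),(474,243),(446,256),(418,223),(446,211)])
r=least_squares(lambda p:np.r_[proj(t,lid(p,L))-ut,proj(sc,lid(p,L))-us].ravel(),[.6,.15,-.2,.15])
print('lid',r.x,'\n',r.fun.reshape(-1,2));print('press',lid(r.x,[[-.084,0]]),'port',lid(r.x,[[0,0]]))
PC=np.array([[.065,.05],[.065,-.05],[-.065,-.05],[-.065,.05]])
ut=full([(436,253),(480,261),(469,317),(426,309)]);us=full([(367,384),(325,412),(289,372),(338,343)])
r=least_squares(lambda p:np.r_[proj(t,plate(p,PC))-ut,proj(sc,plate(p,PC))-us].ravel(),[.6,-.15,-.2])
print('plate',r.x,'\n',r.fun.reshape(-1,2)); 
s=status.sense();print(R.from_quat(s['tool_rot']).as_matrix(),s['q'],s['finger_gap'])
E
```

```text
lid [ 0.5502  0.1798 -0.2005  0.1601] 
 [[-0.0666 -0.3186]
 [-0.0344  0.1077]
 [-0.12    0.1716]
 [ 0.0804 -0.3133]
 [-0.3363  0.1295]
 [-0.162  -0.0136]
 [-0.1661  0.1242]
 [-0.1169  0.2095]
 [ 0.1448 -0.041 ]
 [-0.2043  0.0438]]
press [[0.4715 0.1958 0.1379]] port [[0.5527 0.1793 0.1245]]
plate [ 0.5871 -0.1802 -0.1519] 
 [[-1.2029 -0.3859]
 [-1.5293 -1.1456]
 [ 0.4008 -0.883 ]
 [-0.234  -0.2355]
 [ 1.3641  2.2733]
 [-1.1242  2.049 ]
 [-0.0512 -4.3167]
 [-3.4411 -1.0091]]
[[-0.0008 -0.9692  0.2463]
 [-0.0018  0.2463  0.9692]
 [-1.      0.0004 -0.002 ]] [ 1.1435  0.5284  1.4338 -0.      1.1814 -0.1785] 1.006917329448946
```

{"method": "arm_command", "body": {
  "series": [
    [[0, -32, -25, 0], [0, -32, -25, 0], [0, -32, -25, 0], [0, -32, -25, 0], [0, -32, -25, 0], [0, -32, -25, 0], [0, -32, -25, 0], [0, -32, -25, 0], [0, -32, -25, 0], [0, -32, -25, 0]]
  ],
  "jaw": 0,
  "force": 40
}}

```text
t: 1.1
tcp_pos: [0.403, 0.2831, 0.2311]
tool_rot: [-0.434, 0.558, 0.434, 0.558]
force: [-0.0, 0.9, 0.9]
finger_gap: 0.0
```

{"method": "arm_command", "body": {
  "series": [
    [[0, -30, -23, 0], [0, -30, -23, 0], [0, -29, -22, 0], [20, 0, 0, 0], [0, 0, 0, 0], [0, 0, 0, 0]]
  ]
}}

```text
t: 1.7
tcp_pos: [0.4711, 0.1968, 0.2109]
tool_rot: [-0.434, 0.559, 0.435, 0.557]
force: [1.0, 0.0, -0.2]
finger_gap: -0.001
```

{"method": "arm_command", "body": {
  "series": [
    [[22, 0, 0, 0], [22, 0, 0, 0], [20, 0, 0, 0], [5, 0, 0, 0], [5, 0, 0, 0], [5, 0, 0, 0], [5, 0, 0, 0], [5, 0, 0, 0], [5, 0, 0, 0], [4, 0, 0, 0]]
  ]
}}

```text
t: 2.7
tcp_pos: [0.4713, 0.1973, 0.1141]
tool_rot: [-0.434, 0.558, 0.434, 0.558]
force: [-4.0, 1.4, 6.1]
finger_gap: 0.001
```

{"method": "arm_command", "body": {
  "series": [
    [[3, 0, 0, 0], [1, 0, 0, 0], [0, 0, 0, 0]]
  ]
}}

```text
t: 3.0
tcp_pos: [0.4721, 0.1969, 0.1094]
tool_rot: [-0.434, 0.558, 0.434, 0.558]
force: [-1.4, 0.2, 2.3]
finger_gap: 0.002
```

{"method": "arm_command", "body": {
  "series": [
    [[1, 0, 0, 0], [1, 0, 0, 0], [1, 0, 0, 0], [0, 0, 0, 0], [0, 0, 0, 0]]
  ]
}}

```text
t: 3.5
tcp_pos: [0.4723, 0.1969, 0.1078]
tool_rot: [-0.434, 0.558, 0.434, 0.559]
force: [-4.9, 0.5, 15.4]
finger_gap: 0.0
```

{"method": "arm_command", "body": {
  "series": [
    [[-10, 0, 0, 0], [-35, 0, 0, 0], [-45, 0, 0, 0], [-45, 0, 0, 0], [-15, 0, 0, 0], [0, -20, 0, 0], [0, -20, 0, 0], [0, 0, 0, 0], [0, 0, 0, 0], [0, 0, 0, 0]]
  ],
  "jaw": 0
}}

```text
t: 4.5
tcp_pos: [0.5098, 0.1869, 0.2558]
tool_rot: [-0.434, 0.559, 0.434, 0.558]
force: [0.8, 0.6, 0.1]
finger_gap: 0.004
```

Run:
```python
from h import *
import cv2,pickle
s=status.sense();im=snapshot('wrist');pickle.dump(s,open('sl.pkl','wb'));cv2.imwrite('pics/w_lid.png',cv2.resize(im[...,::-1],(768,576),interpolation=cv2.INTER_CUBIC));print(s['t'],s['tcp_pos'],s['force'])
print(np.array(proj(cam('wrist',s),lid([.5502,.1798,-.2005,0],np.r_[[[0,0]],INS])))*1.5)
```

```text
4.5 [0.5098 0.1869 0.2558] [0.8408 0.5589 0.0967]
[[389.788  319.0631]
 [437.1808 375.1859]
 [348.2986 379.0326]
 [338.3581 258.1594]
 [435.1242 253.5334]]
```

View pics/w_lid.png

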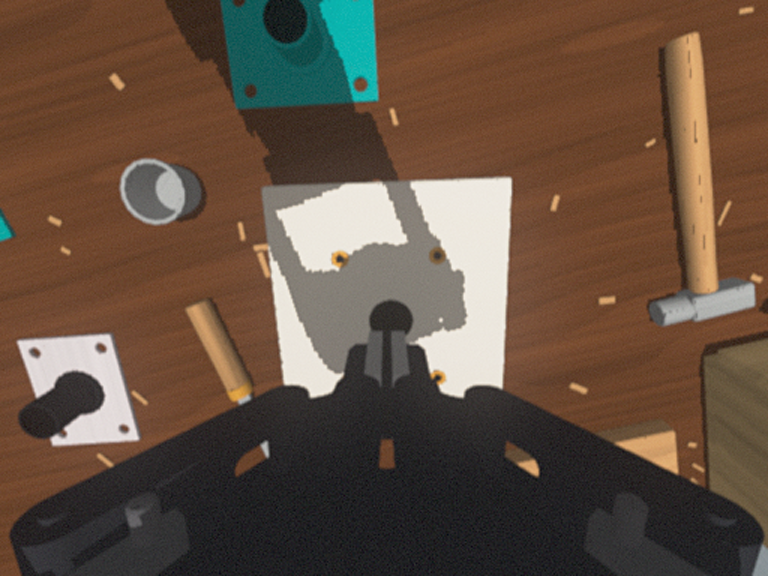

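The wrist view shows the lid seated: its inserts at (340,259), (437,256) and (438,378) are within 2–3 enlarged pixels of the tilt-0 prediction. Next I go to the plate.

{"method": "arm_command", "body": {
  "series": [
    [[0, -11, -35, 0], [0, -11, -35, 0], [0, -11, -35, 0], [0, -11, -35, 0], [0, -11, -35, 0], [0, -11, -35, 0], [0, -11, -35, 0], [0, -11, -35, 0], [0, -11, -35, 0], [0, -8, -26, 0]]
  ],
  "jaw": 100
}}

```text
t: 5.55
tcp_pos: [0.5301, -0.1716, 0.2562]
tool_rot: [-0.434, 0.558, 0.434, 0.558]
force: [-0.4, 0.3, 0.1]
finger_gap: 1.002
```

{"method": "arm_command", "body": {
  "series": [
    [[0, 0, 0, 0], [0, 0, 0, 0], [0, 0, 0, 0]]
  ]
}}

```text
t: 5.85
tcp_pos: [0.5299, -0.1684, 0.2561]
tool_rot: [-0.434, 0.558, 0.435, 0.558]
force: [0.3, 0.0, -0.8]
finger_gap: 1.003
```

Run:
```python
from h import *
import cv2,pickle
s=status.sense();im=snapshot('wrist');pickle.dump(s,open('sp.pkl','wb'));cv2.imwrite('pics/w_pl.png',cv2.resize(im[...,::-1],(768,576),interpolation=cv2.INTER_CUBIC));print(s['t'],s['tcp_pos'],s['force'])
```

```text
5.85 [ 0.5299 -0.1684  0.2561] [ 0.312   0.0117 -0.7814]
```

View pics/w_pl.png

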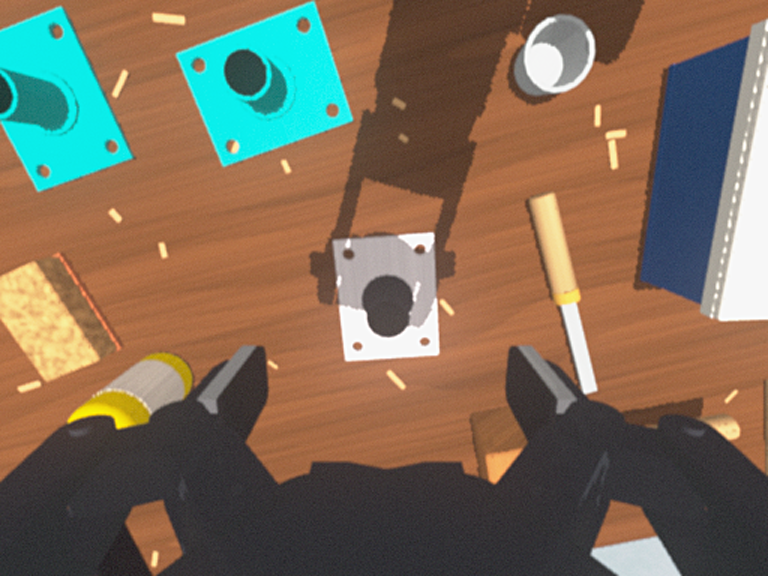

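The plate's holes are at (348,254), (420,249), (425,341) and (358,346).

Run:
```python
from h import *
import pickle
def fit(sf,o,g,P,fn,x0):
    s=pickle.load(open(sf,'rb'));c=cam('wrist',s)
    r=least_squares(lambda p:(proj(c,fn(p,P))-full(o)).ravel(),x0);print(sf,r.x,r.fun);return r.x,s
H=INS
x,s=fit('sp.pkl',[(425,341),(358,346),(348,254),(420,249)],0,H,lambda p,P:plate(p,P,.004),[.587,-.18,-.15])
xl,_=fit('sl.pkl',[(390,319),(438,378),(340,259),(437,256)],0,np.array([[0,0],[.05,.036],[-.05,-.036],[-.05,.036]]),lambda p,P:lid([*p,0],P),[.55,.18,-.2])
M=R.from_quat(s['tool_rot']).as_matrix();print('toolmove',M.T@(np.array([x[0],x[1],.06])-s['tcp_pos'])*1e3)
print('tool z yaw',np.arctan2(M[1,2],M[0,2]))
```

```text
sp.pkl [ 0.586  -0.1807 -0.1711] [-0.0462 -0.0449 -0.0501 -0.1841  0.2525  0.2466 -0.1613 -0.0546]
sl.pkl [ 0.5512  0.1801 -0.214 ] [ 0.4539  0.9383 -0.5433 -0.6547  0.1158 -0.0506 -0.0504 -0.2767]
toolmove [196.06   -57.6765   1.66  ]
tool z yaw 1.32303788073218
```

{"method": "arm_command", "body": {
  "series": [
    [[20, -29, 1, 0], [20, -29, 1, 0], [40, 0, 0, 0], [40, 0, 0, 0], [40, 0, 0, 0], [30, 0, 0, 0], [25, 0, 0, 0], [15, 0, 0, 0], [10, 0, 0, 0], [0, 0, 0, 0]]
  ]
}}

```text
t: 6.9
tcp_pos: [0.5869, -0.1814, 0.0156]
tool_rot: [-0.434, 0.558, 0.435, 0.558]
force: [-0.6, 0.4, -0.2]
finger_gap: 1.003
```

{"method": "arm_command", "body": {
  "series": [
    [[0, 0, 0, 0], [0, 0, 0, 0], [0, 0, 0, 0], [0, 0, 0, 0], [0, 0, 0, 0], [0, 0, 0, 0], [0, 0, 0, 0], [0, 0, 0, 0]]
  ],
  "jaw": 0,
  "force": 80
}}

```text
t: 7.7
tcp_pos: [0.5881, -0.1828, 0.0178]
tool_rot: [-0.435, 0.558, 0.433, 0.559]
force: [-0.4, -0.1, 7.0]
finger_gap: 0.452
```

{"method": "arm_command", "body": {
  "series": [
    [[-8, 0, 0, 0], [-15, 0, 0, 0], [-22, 0, 0, 0], [-25, 0, 0, 0], [-25, 0, 0, 0], [-25, 0, 0, 0], [-25, 0, 0, 0], [-20, 0, 0, 0], [-15, 0, 0, 0], [0, 0, 0, 0]]
  ]
}}

```text
t: 8.7
tcp_pos: [0.5884, -0.1828, 0.1996]
tool_rot: [-0.436, 0.557, 0.432, 0.559]
force: [0.4, -0.3, -1.9]
finger_gap: 0.45
```

{"method": "arm_command", "body": {
  "series": [
    [[0, 0, 0, 0], [0, 0, 0, 0], [0, 0, 0, 0]]
  ]
}}

```text
t: 9.0
tcp_pos: [0.5864, -0.1818, 0.1951]
tool_rot: [-0.433, 0.559, 0.435, 0.558]
force: [0.6, -0.5, -2.6]
finger_gap: 0.446
```

Run:
```python
from h import *
import cv2,pickle
s=status.sense();im=snapshot('wrist');pickle.dump(s,open('sg.pkl','wb'));cv2.imwrite('pics/w_g.png',cv2.resize(im[...,::-1],(768,576),interpolation=cv2.INTER_CUBIC));print(s['t'],s['tcp_pos'],s['force'],s['finger_gap'])
```

```text
9.0 [ 0.5864 -0.1818  0.1951] [ 0.5955 -0.4918 -2.5836] 0.4456848498523089
```

View pics/w_g.png

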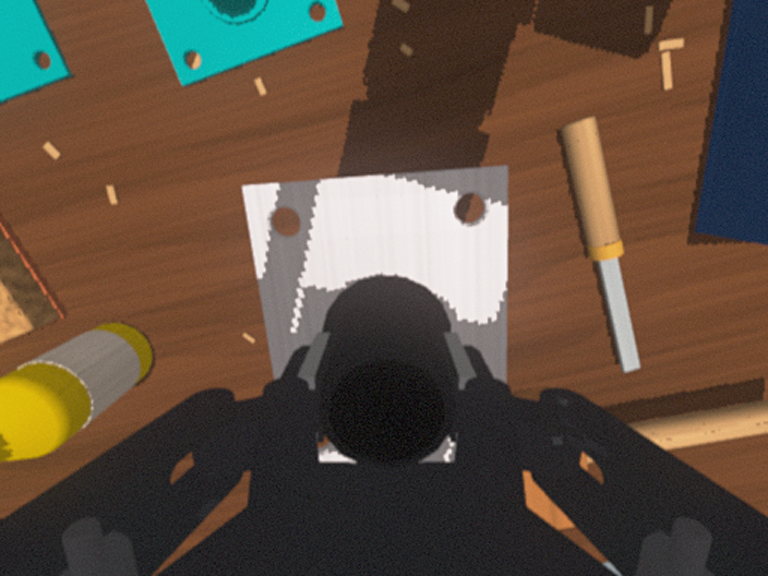

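The plate is held, with its near holes at (286,221) and (470,208) and its corners at (243,186) and (508,166).

```bash
cat >> h.py <<'E'
def heldfit(s,o,P,z0=None):
    "plate x,y,yaw,underside z in world from its top-face points"
    c=cam('wrist',s);t=s['tcp_pos']
    f=lambda p:(proj(c,plate(p,P,(p[3] if z0 is None else z0)+.005))-full(o)).ravel()
    r=least_squares(f,[t[0],t[1],-.17,t[2]-.018]);return r.x,r.fun
E
python3 - <<'E'
from h import *
import pickle
s=pickle.load(open('sg.pkl','rb'))
P=np.array([[-.05,-.036],[-.05,.036],[-.065,-.05],[-.065,.05]]);o=[(286,221),(470,208),(243,186),(508,166)]
for z0 in (None,s['tcp_pos'][2]-.0178):
    x,f=heldfit(s,o,P,z0);print(x,f,x[3]-s['tcp_pos'][2])
M=R.from_quat(s['tool_rot']).as_matrix()
for l in ([.5512,.1801,-.214],[.5502,.1798,-.2005]):
    dy=l[2]-x[2]; t=s['tcp_pos']; v=rz(dy)@np.r_[x[:2]-t[:2],0]
    goal=np.r_[l[:2]-v[:2],t[2]];print('tilt',M[:,0],'turn',-dy,'goal',goal,'tool',M.T@(goal-t)*1e3)
E
```

```text
[ 0.584  -0.1805 -0.1779  0.1778] [-0.3257  0.6509  0.4209  0.365   0.3593 -0.6095 -0.4502 -0.3808] -0.01723727044130713
[ 0.584  -0.1805 -0.1779  0.1771] [-0.1102  0.566   0.203   0.3127  0.6804 -0.6088 -0.7626 -0.3299] -0.017999999999999988
tilt [-0.0024  0.0012 -1.    ] turn 0.03610597864395984 goal [0.5535 0.1787 0.1951] tool [  0.5215 120.6615 341.3181]
tilt [-0.0024  0.0012 -1.    ] turn 0.022605978643959856 goal [0.5525 0.1784 0.1951] tool [  0.5235 121.5462 340.8159]
```

{"method": "arm_command", "body": {
  "series": [
    [[0, 5, 15, 0], [0, 10, 28, 0], [0, 14, 39, 0], [0, 14, 39, 0], [0, 14, 39, 0], [0, 14, 39, 0], [0, 14, 39, 0], [0, 14, 39, 0], [0, 12, 35, 0], [0, 10, 29, 0]]
  ]
}}

```text
t: 10.05
tcp_pos: [0.5523, 0.1812, 0.196]
tool_rot: [-0.434, 0.558, 0.435, 0.558]
force: [-0.1, 0.4, -1.9]
finger_gap: 0.454
```

{"method": "arm_command", "body": {
  "series": [
    [[0, 0, 0, 0.015], [0, 0, 0, 0.015], [10, 0, 0, 0], [10, 0, 0, 0], [10, 0, 0, 0], [5, 0, 0, 0], [0, 0, 0, 0], [0, 0, 0, 0], [0, 0, 0, 0], [0, 0, 0, 0]]
  ]
}}

```text
t: 11.05
tcp_pos: [0.5542, 0.1781, 0.1618]
tool_rot: [-0.426, 0.564, 0.425, 0.565]
force: [0.6, 0.0, -2.2]
finger_gap: 0.449
```

Run:
```python
from h import *
import cv2,pickle
s=status.sense();im=snapshot('wrist');pickle.dump(s,open('sh.pkl','wb'));cv2.imwrite('pics/w_h.png',cv2.resize(im[20:320,100:400,::-1],(600,600),interpolation=cv2.INTER_CUBIC));print(s['t'],s['tcp_pos'],s['force'],s['finger_gap'])
```

```text
11.05 [0.5542 0.1781 0.1618] [ 0.6424  0.0194 -2.1729] 0.4489423978803137
```

View pics/w_h.png

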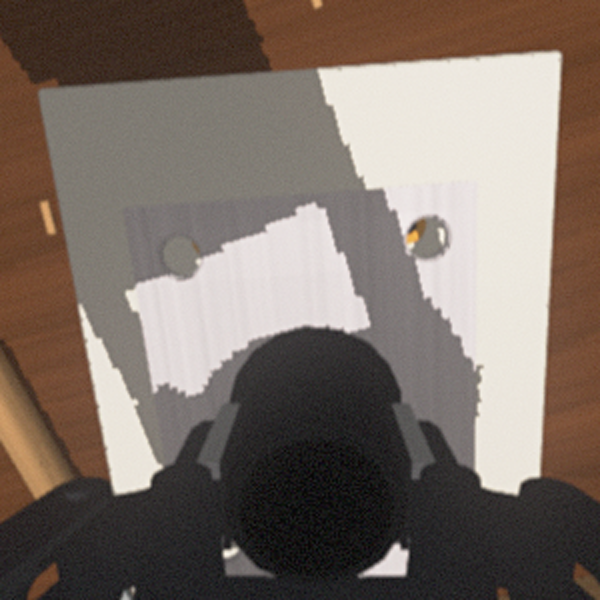

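The holes are at crop (182,256) and (428,238). The plate corners are at (125,207) and (478,181), and the lid corners at (40,90) and (560,52). I can compare the plate and the lid in this one picture.

Run:
```python
from h import *
import pickle
s=pickle.load(open('sh.pkl','rb'));c=cam('wrist',s);t=s['tcp_pos']
cr=lambda a:full(a,2)+[100,20]
P=np.array([[-.05,-.036],[-.05,.036],[-.065,-.05],[-.065,.05]]);o=cr([(182,256),(428,238),(125,207),(478,181)])
z=t[2]-.0176
x,f,=(lambda r:(r.x,r.fun))(least_squares(lambda p:(proj(c,plate(p,P,z+.005))-o).ravel(),[t[0],t[1],-.2]))
L=np.array([[-.104,-.089],[-.104,.089]]);ol=cr([(40,90),(560,52)])
r=least_squares(lambda p:(proj(c,lid([*p,0],L))-ol).ravel(),[.55,.18,-.2])
print('plate',x,f);print('lid',r.x,r.fun)
M=R.from_quat(s['tool_rot']).as_matrix()
ws=np.array([[.5502,.1798,-.2005],[.5512,.1801,-.214],r.x])
for l in [*ws]:
    dy=l[2]-x[2]
    print('turn',-dy,'tool mm',M.T@np.r_[l[:2]-x[:2]-(rz(dy)@np.r_[x[:2]-t[:2],0])[:2]+(x[:2]-t[:2]),0]*1e3)
    print(proj(c,lid([*l,0],INS[2:]))*2-[200,40]+.5)
```

```text
plate [ 0.552   0.1797 -0.2081] [-0.1468  0.0065  0.1351  0.1123  0.3951 -0.0657 -0.3797 -0.0971]
lid [ 0.5514  0.1803 -0.2133] [-1.25    0.2361  1.2262  0.0636]
turn -0.007643708299012036 tool mm [-0.0019  1.7555 -0.3524]
[[206.6912 238.684 ]
 [403.4277 222.8292]]
turn 0.005856291700987948 tool mm [-0.0008  0.8885  0.1763]
[[210.0241 239.6385]
 [406.7666 226.5195]]
turn 0.005184863121393324 tool mm [-0.0006  0.7825  0.4336]
[[210.6536 240.0021]
 [407.3623 226.7528]]
```

{"method": "arm_command", "body": {
  "series": [
    [[5, 1, 0.3, 0.005], [5, 0, 0, 0], [5, 0, 0, 0], [4, 0, 0, 0], [2, 0, 0, 0], [0, 0, 0, 0], [0, 0, 0, 0], [0, 0, 0, 0], [0, 0, 0, 0], [0, 0, 0, 0]]
  ]
}}

```text
t: 12.1
tcp_pos: [0.5531, 0.1786, 0.1405]
tool_rot: [-0.424, 0.566, 0.424, 0.566]
force: [-0.2, -0.4, -2.4]
finger_gap: 0.451
```

Run:
```python
from h import *
import cv2,pickle
s=status.sense();im=snapshot('wrist');sc=snapshot('scene');pickle.dump(s,open('sf.pkl','wb'));cv2.imwrite('pics/w_f.png',cv2.resize(im[20:320,100:400,::-1],(600,600),interpolation=cv2.INTER_CUBIC))
cv2.imwrite('pics/s_f.png',cv2.resize(sc[90:240,220:370,::-1],(600,600),interpolation=cv2.INTER_CUBIC));print(s['t'],s['tcp_pos'],s['force'],s['finger_gap'],R.from_quat(s['tool_rot']).as_matrix()[:,0])
```

```text
12.1 [0.5531 0.1786 0.1405] [-0.19   -0.3748 -2.4397] 0.45142692633729026 [ 0.0004  0.     -1.    ]
```

View pics/w_f.png

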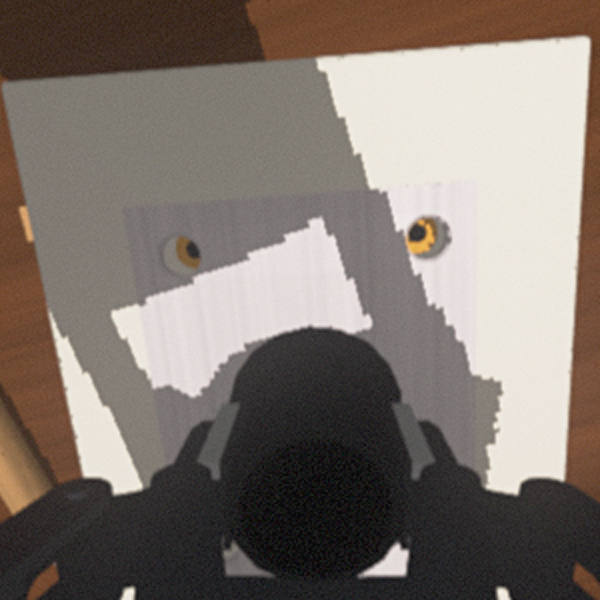

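View pics/s_f.png

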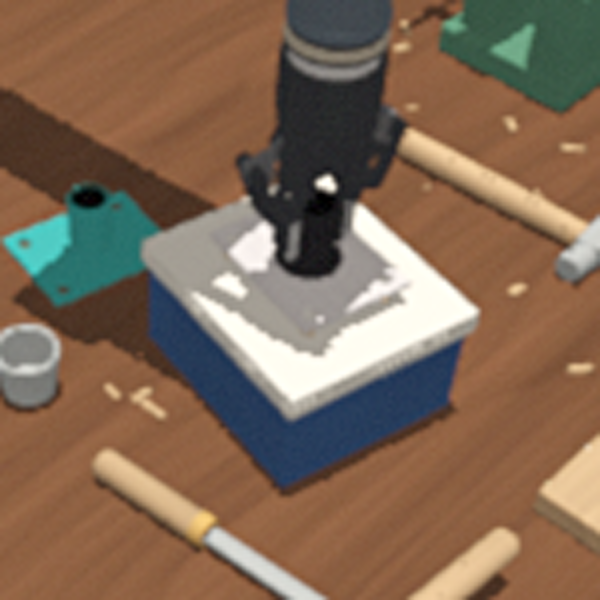

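The insert bores are seen through the holes at about crop (193,250) and (418,234). The hole rims are at (182,256) and (428,238). I check this numerically.

Run:
```python
from h import *
import pickle
s=pickle.load(open('sf.pkl','rb'));c=cam('wrist',s);t=s['tcp_pos'];z=t[2]-.0176
cr=lambda a:full(a,2)+[100,20]
P=np.array([[-.05,-.036],[-.05,.036],[-.065,-.05],[-.065,.05]]);o=cr([(182,256),(428,238),(125,207),(478,181)])
x=least_squares(lambda p:(proj(c,plate(p,P,z+.005))-o).ravel(),[t[0],t[1],-.2]).x
L=np.array([[-.104,-.089],[-.104,.089]])
r=least_squares(lambda p:(proj(c,lid([*p,0],L))-cr([(3,83),(589,38)])).ravel(),[.55,.18,-.2]).x
print('plate',x,'lid by corners',r,'under z',z)
ins=ray(c,cr([(193,250),(418,234)]),.108);print('ins-hole mm',(ins-plate(x,INS[2:],.108))*1e3)
for l in (r,[.5513,.1802,-.2135],[.5502,.1798,-.2005]):print(np.linalg.norm(lid([*l,0],INS)-plate(x,INS,.108),axis=1)*1e3)
```

```text
plate [ 0.5509  0.1802 -0.2132] lid by corners [ 0.5513  0.1801 -0.2154] under z 0.12290351634047006
ins-hole mm [[ 0.034  -1.2069 -0.    ]
 [ 0.5143  0.5951 -0.    ]]
[0.5831 0.4305 0.4121 0.5696]
[0.4492 0.4258 0.4322 0.4553]
[1.0224 0.1433 1.1748 1.5508]
```

All estimates agree to within about 1.5 mm, so I'm handing in.

```bash
python3 -c "
from station import ticket,status
print(status.sense()['qd']);print(ticket.sign_off())"
```

```text
[ 1.63307559e-04  1.34924094e-04  8.90762092e-04 -1.44647516e-05
  2.67262362e-04  1.14008158e-03]
the job is handed in; nothing more can be done
None
```

The job is done and handed in at about 12 s of the 64 s allowed. I pressed the lid down with shut fingers until it stopped dead at z = 0.108 m. I then gripped the plate with the black stub and held it over the inserts.

- **Lid:** it took about 15 N at the stop, and afterwards the inserts sat where a level lid would put them.
- **Height:** the plate's underside is at about z = 0.123 m, so it hangs about 15 mm clear of the lid. The tool is vertical, and there is no contact load beyond the plate's own weight.
- **Hole alignment:** the holes came out about 0.5 mm from the inserts against the wrist-camera fit of the lid and its corners. The two inserts seen through the holes gave 0.8 and 1.2 mm. The first fixed-camera estimate, which differed most, gave at most 1.6 mm. All are within the 4 mm limit.
- **Not directly checked:** only the two holes nearest the robot were visible, so the far two rest on the plate fit. I took the plate's levelness from the tool's attitude and did not measure it separately.
- **Bystanders:** the tool path kept well clear of them, but I did not measure their positions afterwards.

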